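Re-roller a mitre saw's roller bed

ROBOT

A 6-joint arm with a two-finger parallel gripper is mounted at the origin on the work surface. World frame = base frame: x ahead of the robot, y to its left, z up, the work surface at z = 0. Lengths are in m, angles in rad, forces in N, time in s.
With the tool pointing down it reaches from about 0.375 to 0.925 m from the base axis. Payload 5.7 kg.
Tool frame: the origin (TCP) lies midway between the tips of the shut fingers; the grasp point (between the pads) lies 19 mm behind it; z points along the fingers, y is the line along which they close (so a half turn about z gives the same grasp; the last joint's range is limited). The gripper opens to 88 mm and grips with 3 to 60 N. Pads are 20 mm wide; open, the fingers measure 115 mm over their backs; the gripper's body (75 mm by 178 mm) begins 61 mm behind the grasp point.
Start: joints at [1.138, 0.359, 1.51, -0, 1.272, -0.115], TCP at [0.187, 0.57, 0.223] pointing down, gripper open.
Joint ranges: [-2.97, 2.97], [-1.01, 2.36], [0.21, 2.38], [-0.96, 4.11], [0.2, 2.71], [-2.98, 2.98]. Speed limits (rad/s): [2.39, 2.39, 3.14, 3.14, 3.14, 3.14].

INTERFACE

Orientations are given as a unit quaternion [x, y, z, w].
In Python, from bench import move_ptp, servo_line, goto_joints, move_gripper, sleep, inverse_kinematics, capture, PlanningError, close_job, spot_in, silhouettes, current_clock, current_joint_pos, current_qvel, current_joint_torque, current_position, current_orientation, current_force, current_torque, current_finger_gap, current_grip_force gives the robot as it stands. Calls block until the motion is done:
- move_ptp(position, orientation): joint-space move of the TCP to a pose.
- servo_line(position, orientation=None, rate=0.15, contact_N=None): straight line of the TCP; orientation=None keeps the orientation; rate is the mean speed in m/s. With contact_N (N) it stops when the force on the tool has changed by that much, and returns True; else False.
- goto_joints(angles): joint-space move.
- move_gripper(opening): finger opening in m; the grip force is fixed at half the most; returns when the fingers have stopped.
- sleep(seconds).
- inverse_kinematics(position, orientation): joint angles nearest the present ones, or None.
- capture(name): name is "side" or "top"; returns a dict with "image" (400x640x3 uint8, blue, green, red), "range_z" (400x640 float32, m along the optical axis (not along the pixel's ray), 0 where there is no reading), "intrinsics" (3x3 intrinsics, pixels), "R" (3x3) and "t" (3): a world point X has camera coordinates R X + t. Camera axes: x right, y down, z forward; pixel columns grow to the right and rows downward; lengths in m; the calibration is good to about 2 mm. A picture is of the moment at which its call begins.
A pose or a line that the arm cannot do raises PlanningError and nothing moves.
- close_job(): hands the job in; it is judged then, once.
Trained networks look in the newest picture that a camera, given by its name, has taken for a name from the list of things; names that differ only in an ending like _2 or _b are one class to them, and where a whole thing is asked for, a point or a joint stands for the part that bears it (a point fixed in the world has none). Each returns a list of dicts, best first, with "conf" (0 to 1); they miss things now and then, are a little off and sometimes report something else, mostly with a low value. They report only what shows in the picture. A call takes as long as a camera call. They do not tell look-alikes from the thing itself.
- spot_in(camera, query): "xy" ([column, row] in pixels, amid what is visible of it).
- silhouettes(camera, query): "region" (400x640 bool, what is visible of it) and "xy" ([column, row] in pixels, amid what is visible of it).
Readings, each from a call of its own:
- current_clock(): time.
- current_joint_pos(): joint angles.
- current_qvel(): joint speeds.
- current_joint_torque(): joint torques, N m.
- current_position(): TCP position.
- current_orientation(): TCP orientation.
- current_force(): force on the tool from outside, world axes, zero at the start.
- current_torque(): the same for the moment, N m.
- current_finger_gap(): finger opening in m.
- current_grip_force(): force on a finger pad.
Only numpy, scipy, OpenCV 4.12 (cv2) and the standard library are available. Lean on these libraries where they do the work, as an engineer would, in place of code of your own. Each camera call takes 0.05 s, during which the arm holds its last target. There are 200 camera calls.

TASK

Overhaul the mitre saw's roller bed: lift the rust-brown worn rollers out of it into the grey scrap tray, and drop the three bright new rollers into its open slots until both ends of every axle sit on the slot bottoms. Then set one red keeper strip over the slots of each rail and press both its ends past the catches until it snaps down flat on the rail; stop pushing once it is home, without leaning hard on it. Leave the other things on the bench where they are.

Things in the scene. Friction and masses are not known exactly. Their poses are not given: they have to be found in the camera images.
- bed: blue roller bed fixed on the bench, 272 mm long (own y) and 225 mm wide (x), origin on the bench under its middle. Two rails along y, from |x| = 70 to 92 mm, tops at z = 84 mm, each with 3 slots open at the top, 16 mm wide, flaring to 32 mm, 30 mm deep, open to the middle, closed outside at |x| = 89 mm (5 mm end play each way)
- slots (a point): where a roller's origin lies, axle along the bed's x, when both its ends are on the bottom of the middle pair of slots: 60 mm above the bench (24 mm below the rail tops), bed x = y = 0. The other two pairs are 75 mm either side of it along the bed's y. Under the rollers there are only two cross bars, 20 mm high, at y = +-92 mm
- rail_near (a point): where a keeper strip's origin lies when it is home on the bed's -x rail: middle of the rail top, 84 mm above the bench, rail along the bed's y. Lying loosely on the sprung catches it is about 11 mm higher; each end needs about 6 N to pass a peak 6 mm above home, and is then drawn down by the catch
- rail_far (a point): where a keeper strip's origin lies when it is home on the bed's +x rail: middle of the rail top, 84 mm above the bench, rail along the bed's y. Lying loosely on the sprung catches it is about 11 mm higher; each end needs about 6 N to pass a peak 6 mm above home, and is then drawn down by the catch
- pocket (a point): mouth of the dark pocket at the -y end of the bed's -x rail; each rail has one at both ends (bed x = +-81, y = +-108 mm), 84 mm above the bench, 45 mm wide across the rail. It takes a keeper's end leg (2 mm play along the rail) and holds a sprung white roller catch; its flared lips rise to 94 mm
- roller_a: new conveyor roller: bright aluminium tube 40 mm in diameter, 120 mm long, black end caps, on a dark axle 12 mm in diameter, 168 mm long over all (24 mm stand out at each end); 0.3 kg, one rigid piece. Origin at its centre on the axle, own x along the axle, either way round. Lies on the bench on its tube, origin 20 mm up; can roll. All three are there
- roller_b: new conveyor roller: bright aluminium tube 40 mm in diameter, 120 mm long, black end caps, on a dark axle 12 mm in diameter, 168 mm long over all (24 mm stand out at each end); 0.3 kg, one rigid piece. Origin at its centre on the axle, own x along the axle, either way round. Lies on the bench on its tube, origin 20 mm up; can roll. All three are there
- roller_c: new conveyor roller: bright aluminium tube 40 mm in diameter, 120 mm long, black end caps, on a dark axle 12 mm in diameter, 168 mm long over all (24 mm stand out at each end); 0.3 kg, one rigid piece. Origin at its centre on the axle, own x along the axle, either way round. Lies on the bench on its tube, origin 20 mm up; can roll. All three are there
- worn_a: worn conveyor roller, rust-brown all over, of the same size and mass as the new ones (tube 40 mm in diameter, 120 mm long; axle 168 mm). Origin at its centre on the axle, own x along the axle. At the start it lies bottomed in a pair of the bed's slots. None if absent (1 to 3 are there)
- worn_b: worn conveyor roller, rust-brown all over, of the same size and mass as the new ones (tube 40 mm in diameter, 120 mm long; axle 168 mm). Origin at its centre on the axle, own x along the axle. At the start it lies bottomed in a pair of the bed's slots. None if absent (1 to 3 are there)
- worn_c: worn conveyor roller, rust-brown all over, of the same size and mass as the new ones (tube 40 mm in diameter, 120 mm long; axle 168 mm). Origin at its centre on the axle, own x along the axle. At the start it lies bottomed in a pair of the bed's slots. None if absent (1 to 3 are there)
- scrap_tray: grey open tray fixed on the bench, 220 mm long (own x), 150 mm wide, walls 40 mm high and 5 mm thick; origin under its centre; room for three rollers side by side, axles along its x
- keeper_a: loose red keeper strip: bar 222 mm long (own y), 20 mm wide, 5 mm thick, 0.12 kg. Origin: centre of the bar's underside, z up; same turned end for end. Below it 3 tongues 10 mm wide, 15.5 mm deep, at y = 0 and +-75 mm, and at y = +-108 mm end legs 6 mm thick, 40 mm wide, 26 mm deep, with outward bumps. Stands on its legs on the bench, origin 26 mm up
- keeper_b: loose red keeper strip: bar 222 mm long (own y), 20 mm wide, 5 mm thick, 0.12 kg. Origin: centre of the bar's underside, z up; same turned end for end. Below it 3 tongues 10 mm wide, 15.5 mm deep, at y = 0 and +-75 mm, and at y = +-108 mm end legs 6 mm thick, 40 mm wide, 26 mm deep, with outward bumps. Stands on its legs on the bench, origin 26 mm up
- keeper_a_grip (a point): centre of the top of this strip's black grip block, which is 62 mm long (along the strip), 20 mm wide, as the bar, and 22 mm high; this point is 27 mm above the strip's origin
- keeper_b_grip (a point): centre of the top of this strip's black grip block, which is 62 mm long (along the strip), 20 mm wide, as the bar, and 22 mm high; this point is 27 mm above the strip's origin
- tape_measure: black and yellow tape measure, 72 x 40 x 70 mm high; bystander, origin under its centre
- pencil: blue flat carpenter's pencil, 172 mm long, 7 mm thick; bystander, origin under its centre
- offcut_a: pale wood offcut 60 x 150 x 18 mm; bystander, origin under its centre
- offcut_b: brown wood offcut 85 x 130 x 12 mm; bystander, origin under its centre
- try_square: try square with a dark wooden stock 125 mm long, 16 mm high, and a steel blade 170 mm long; bystander, origin under the stock's centre
- mallet: hammer lying on the bench along its own x axis; bystander, origin under its middle
Things that resemble listed ones, but are neither listed nor needed, are in the scene too. Leave any turquoise look-alike of the worn_c alone.

How it is judged:
On the way, in this order (a step that is already met when the one before it is completed fails the run):
1. the worn rollers are in the scrap tray and every new roller lies in a pair of slots with both axle ends on the bottom (x of worn_a in the frame of scrap_tray between -0.08 and 0.08 m and y of worn_a in the frame of scrap_tray between -0.07 and 0.07 m and z of worn_a in the frame of scrap_tray between 0.01 and 0.07 m and x of worn_b in the frame of scrap_tray between -0.08 and 0.08 m and y of worn_b in the frame of scrap_tray between -0.07 and 0.07 m and z of worn_b in the frame of scrap_tray between 0.01 and 0.07 m and x of worn_c in the frame of scrap_tray between -0.08 and 0.08 m and y of worn_c in the frame of scrap_tray between -0.07 and 0.07 m and z of worn_c in the frame of scrap_tray between 0.01 and 0.07 m and z of roller_a in the frame of bed between 0.056 and 0.064 m and x of roller_a in the frame of bed between -0.012 and 0.012 m and angle between roller_a's own x axis and vertical between 1.5458 and 1.5958 rad and angle between the x axis of each of roller_a, roller_b, roller_c and the x axis of bed, either way round below 0.06 rad and (y of roller_a in the frame of bed between -0.082 and -0.068 m or y of roller_a in the frame of bed between -0.007 and 0.007 m or y of roller_a in the frame of bed between 0.068 and 0.082 m) and z of roller_b in the frame of bed between 0.056 and 0.064 m and x of roller_b in the frame of bed between -0.012 and 0.012 m and angle between roller_b's own x axis and vertical between 1.5458 and 1.5958 rad and (y of roller_b in the frame of bed between -0.082 and -0.068 m or y of roller_b in the frame of bed between -0.007 and 0.007 m or y of roller_b in the frame of bed between 0.068 and 0.082 m) and z of roller_c in the frame of bed between 0.056 and 0.064 m and x of roller_c in the frame of bed between -0.012 and 0.012 m and angle between roller_c's own x axis and vertical between 1.5458 and 1.5958 rad and (y of roller_c in the frame of bed between -0.082 and -0.068 m or y of roller_c in the frame of bed between -0.007 and 0.007 m or y of roller_c in the frame of bed between 0.068 and 0.082 m)), for 0.2 s.
2. both keeper strips are snapped home, one on each rail (z of keeper_a in the frame of bed between 0.081 and 0.087 m and y of keeper_a in the frame of bed between -0.007 and 0.007 m and angle between keeper_a's own y axis and vertical between 1.5488 and 1.5928 rad and angle between the y axis of each of keeper_a, keeper_b and the y axis of bed, either way round below 0.06 rad and angle between each of keeper_a, keeper_b's own z axis and vertical below 0.15 rad and (x of keeper_a in the frame of bed between -0.088 and -0.074 m or x of keeper_a in the frame of bed between 0.074 and 0.088 m) and z of keeper_b in the frame of bed between 0.081 and 0.087 m and y of keeper_b in the frame of bed between -0.007 and 0.007 m and angle between keeper_b's own y axis and vertical between 1.5488 and 1.5928 rad and (x of keeper_b in the frame of bed between -0.088 and -0.074 m or x of keeper_b in the frame of bed between 0.074 and 0.088 m)), for 0.2 s.
At the end, for the whole second after the job is handed in: worn rollers in the scrap tray; each new roller bottomed in its own pair of slots (centre within 4 mm of the seated height, level within 1.4 degrees); a keeper home on each rail (within 3 mm of the rail top and 7 mm of its place, level within 1.2 degrees); all at rest (all of step 1 and all of step 2 and linear speed of each of roller_a, roller_b, roller_c, keeper_a, keeper_b, worn_a, worn_b, worn_c below 0.03 m/s); the robot touches nothing.
It fails at once if a keeper strip is leaned on hard (over 110 N between it and the bed) (contact force between any of keeper_a, keeper_b and bed above 110 N).
It fails at once if a bystander is moved more than 30 mm (distance of any of tape_measure, pencil, offcut_a, offcut_b, try_square, mallet from where it was at the start of the episode above 0.03 m).
Of worn_a, worn_b, worn_c only 1 to 3 are there at a start; the rules pass over those that are not, and their reading is None.
At some moment in a run one of keeper_a, keeper_b may be knocked a few centimetres aside while the robot is not near it.
Once in a run the grip may slacken for a moment while it holds something.
It also fails if it takes over 208 s, if anything falls off the work surface, if the arm or the gripper's body presses on something with over 40 N, if the wrist force passes 120 N, or if a joint passes its speed limit or range.

## Working session

There is one attempt and no reset: what is moved stays moved. The work goes in short steps, each a Python script; the robot and the scene stay as the last script left them, time stands still between calls to the robot, and variables do not carry over. Pictures are saved under pics/ and viewed, at most 14 in all, crops included, and the job is handed in when it is done.

```bash
mkdir -p pics; ls
cat > h.py <<'E'
import numpy as np, cv2
from bench import *
def cloud(c):
    z=c["range_z"]; K=c["intrinsics"]; v,u=np.mgrid[:400,:640]
    P=np.stack([(u-K[0,2])/K[0,0]*z,(v-K[1,2])/K[1,1]*z,z],-1)
    W=(P-c["t"])@c["R"]; W[z==0]=np.nan
    return W
E
python3 - <<'E'
from h import *
for n in("top","side"):
    c=capture(n); cv2.imwrite(f"pics/{n}0.png",c["image"]); np.savez(f"{n}0.npz",**c)
    print(n,c["R"].round(3).tolist(),c["t"].round(3),c["intrinsics"].round(1).tolist())
E
```

```text
pics
top [[0.025, -1.0, -0.002], [-0.976, -0.024, -0.214], [0.214, 0.008, -0.977]] [-0.     0.547  1.344] [[475.6, 0.0, 309.3], [0.0, 475.6, 196.6], [0.0, 0.0, 1.0]]
side [[0.788, -0.616, 0.004], [-0.453, -0.583, -0.674], [0.418, 0.529, -0.738]] [-0.416  0.321  1.07 ] [[495.8, 0.0, 319.0], [0.0, 495.8, 191.8], [0.0, 0.0, 1.0]]
```

View pics/top0.png

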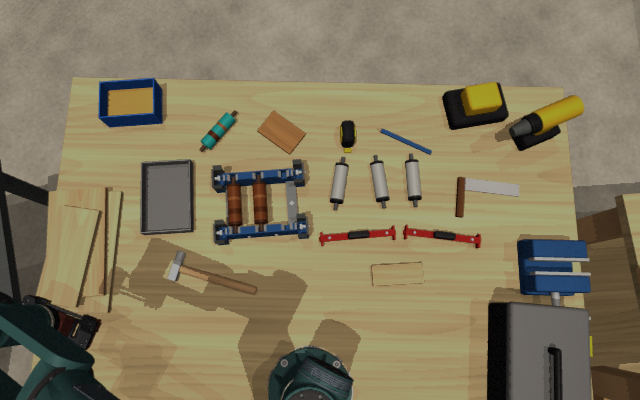

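View pics/side0.png

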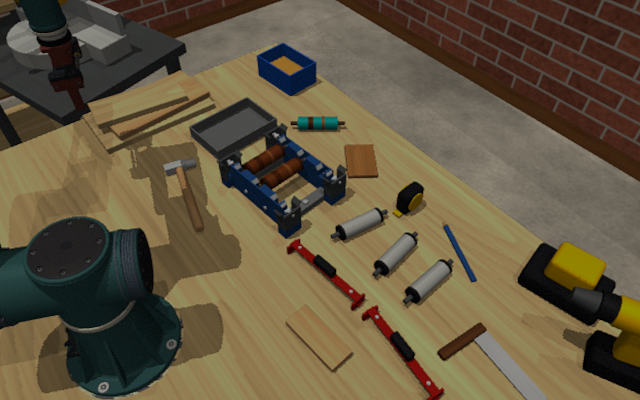

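The top view shows two worn rollers in the bed at (235,203) and (260,203), with the right-hand slot near (290,200) open. The scrap tray is at (167,197), the new rollers at (340,183), (379,180) and (413,180), and the keepers at (357,235) and (442,237). The turquoise look-alike at (219,130) is outside the bed and stays put.

```bash
cat >> h.py <<'E'
def rect(p):
    """centre, yaw of long axis, (long, short) of xy points"""
    (cx,cy),(w,h),a=cv2.minAreaRect((p*1000).astype(np.float32))
    if h>w: w,h,a=h,w,a+90
    return np.array([cx,cy])/1000,(np.deg2rad(a)+np.pi/2)%np.pi-np.pi/2,np.array([w,h])/1000
def regs(n,q,minconf=0.4):
    return [(r["conf"],r["xy"],r["region"]) for r in silhouettes(n,q) if r["conf"]>minconf]
E
python3 - <<'E'
from h import *
for n in("top","side"):
    W=cloud(capture(n))
    for q in("roller_a","worn_a","keeper_a","keeper_a_grip","scrap_tray","bed"):
        for cf,xy,m in regs(n,q):
            p=W[m]; p=p[np.isfinite(p[:,0])]
            if q=="bed": p=p[(p[:,2]>.078)&(p[:,2]<.1)]
            if q=="scrap_tray": p=p[p[:,2]>.03]
            if len(p)<15: continue
            z=np.percentile(p[:,2],[5,50,97]); c,a,s=rect(p[:,:2])
            print(n,q,round(float(cf),2),np.round(xy),len(p),"z",z.round(3),"rect",c.round(4),round(a,3),s.round(3))
print(current_orientation(),current_clock())
E
```

```text
top roller_a 0.74 [338. 184.] 583 z [0.021 0.035 0.043] rect [ 0.5991 -0.075 ] -0.138 [0.165 0.04 ]
top roller_a 0.61 [416. 178.] 570 z [0.022 0.036 0.043] rect [ 0.6175 -0.3046] 0.043 [0.164 0.048]
top roller_a 0.55 [380. 181.] 517 z [0.024 0.036 0.044] rect [ 0.6085 -0.1974] 0.156 [0.154 0.037]
top roller_a 0.47 [357. 239.] 529 z [0.024 0.032 0.055] rect [ 0.4427 -0.1307] -1.472 [0.226 0.03 ]
top worn_a 0.94 [260. 202.] 626 z [0.063 0.075 0.083] rect [0.5251 0.1584] 0.104 [0.165 0.04 ]
top worn_a 0.92 [235. 207.] 638 z [0.061 0.075 0.082] rect [0.5173 0.2361] 0.094 [0.165 0.047]
top worn_a 0.77 [215. 131.] 586 z [0.016 0.034 0.042] rect [0.7622 0.309 ] -0.716 [0.165 0.054]
top keeper_a 0.91 [364. 237.] 497 z [0.024 0.032 0.055] rect [ 0.4439 -0.1318] -1.472 [0.224 0.033]
top keeper_a 0.65 [443. 236.] 596 z [0.012 0.032 0.056] rect [ 0.4429 -0.3828] 1.494 [0.227 0.04 ]
top keeper_a_grip 0.73 [359. 237.] 565 z [0.011 0.032 0.055] rect [ 0.4428 -0.1319] -1.472 [0.224 0.03 ]
top scrap_tray 0.87 [169. 198.] 532 z [0.031 0.038 0.044] rect [0.5452 0.446 ] 0.087 [0.223 0.153]
top scrap_tra
[... 1040 characters left out ...]
 -1.483 [0.161 0.069]
side keeper_a 0.88 [403. 349.] 1289 z [0.014 0.032 0.055] rect [ 0.4489 -0.3875] 1.473 [0.227 0.052]
side keeper_a 0.69 [330. 270.] 999 z [0.005 0.031 0.054] rect [ 0.4476 -0.1336] -1.463 [0.227 0.058]
side keeper_a_grip 0.74 [329. 270.] 1030 z [0.002 0.031 0.054] rect [ 0.4439 -0.1348] -1.463 [0.226 0.05 ]
side keeper_a_grip 0.73 [410. 200.] 737 z [0.001 0.053 0.071] rect [ 0.7737 -0.0829] 0.608 [0.151 0.069]
side scrap_tray 0.56 [230. 125.] 640 z [0.031 0.037 0.044] rect [0.5349 0.4043] 0.069 [0.255 0.239]
side bed 0.78 [274. 190.] 1319 z [0.079 0.084 0.094] rect [0.5244 0.1558] -1.473 [0.279 0.231]
[ 1.58231801e-01  9.87401992e-01 -5.94402107e-05 -1.59196407e-05] 0.8
```

```bash
cat >> h.py <<'E'
BED=np.array([.525,.1583]); BYAW=.098; TRAY=np.array([.5452,.446]); TYAW=.087
HOV=.17
def loc(c,yaw,x,y): return c+[np.cos(yaw)*x-np.sin(yaw)*y,np.sin(yaw)*x+np.cos(yaw)*y]
def quat(yaw,pos):
    best=None
    for k in(0,np.pi):
        q=[np.cos((yaw+k)/2),np.sin((yaw+k)/2),0,0]; j=inverse_kinematics(pos,q)
        if j is not None and (best is None or abs(j[5])<best[0]): best=(abs(j[5]),q)
    return best[1]
def hover(xy,yaw,z=HOV):
    p=[*xy,z]; q=quat(yaw,p); move_ptp(p,q); return q
def down(xy,z,slow=.02,N=8,rate=.12):
    """fast to z+slow, then guarded to z"""
    servo_line([*xy,z+slow],rate=rate); return servo_line([*xy,z],rate=.04,contact_N=N)
def up(z=HOV):
    p=current_position(); servo_line([p[0],p[1],z],rate=.2)
def st(tag): print(tag,"t",round(current_clock(),1),"p",np.round(current_position(),4),"gap",round(current_finger_gap(),4),"grip",round(current_grip_force(),1),"F",np.round(current_force(),1))
def pick(xy,yaw,z,op=.062):
    hover(xy,yaw); move_gripper(op); h=down(xy,z); move_gripper(0.0); st(f"grip hit={h}"); up(); st("lifted")
def roller_axis(m,W,zc):
    p=W[m]; p=p[np.isfinite(p[:,0])]; p=p[p[:,2]>zc+.012]
    return rect(p[:,:2])
E
python3 - <<'E'
from h import *
pick(loc(BED,BYAW,0,.075),BYAW,.045)
E
```

```text
grip hit=False t 5.3 p [0.5178 0.233  0.0452] gap 0.0396 grip 30.0 F [-0.3 -1.   2.1]
lifted t 6.1 p [0.5168 0.2327 0.1689] gap 0.0394 grip 30.0 F [-0.1  0.3 -2.5]
```

```bash
cat >> h.py <<'E'
def scrap(y):
    t=loc(TRAY,TYAW,0,y); hover(t,TYAW); st("over tray"); h=down(t,.012); st(f"down hit={h}"); move_gripper(.046); up(); st("scrapped")
E
python3 - <<'E'
from h import *
scrap(.03)
pick(BED,BYAW,.045)
scrap(-.03)
for n in("top","side"):
    c=capture(n); W=cloud(c)
    cv2.imwrite(f"pics/{n}1.png",c["image"])
    for cf,xy,m in regs(n,"roller_a",.3):
        try: c2,a,s=roller_axis(m,W,.02)
        except Exception: continue
        print(n,round(float(cf),2),np.round(xy),c2.round(4),round(a,3),s.round(3))
st("end")
E
```

```text
over tray t 7.0 p [0.5423 0.4742 0.169 ] gap 0.0396 grip 30.0 F [-0.1 -0.3 -2.2]
down hit=False t 9.0 p [0.5425 0.4758 0.0117] gap 0.0397 grip 30.0 F [ 0.9  0.1 -2.9]
scrapped t 10.3 p [0.5422 0.4755 0.1687] gap 0.0455 grip 0.0 F [-0.1 -0.7 -0.7]
grip hit=False t 14.1 p [0.5251 0.1584 0.0452] gap 0.0396 grip 30.0 F [0.  0.8 1. ]
lifted t 14.9 p [0.5241 0.1581 0.1689] gap 0.0393 grip 30.0 F [-0.1  0.9 -4.3]
over tray t 15.9 p [0.5475 0.4145 0.1692] gap 0.0394 grip 30.0 F [-0.1  0.4 -3.5]
down hit=False t 17.9 p [0.5477 0.4161 0.0118] gap 0.0393 grip 30.0 F [ 0.6  0.3 -2.7]
scrapped t 19.1 p [0.5474 0.4159 0.1689] gap 0.0457 grip 0.0 F [ 0.2 -0.  -0.3]
top 0.95 [415. 182.] [ 0.6143 -0.2997] 0.072 [0.123 0.035]
top 0.82 [340. 183.] [ 0.6003 -0.0746] -0.123 [0.121 0.036]
top 0.68 [378. 180.] [ 0.6092 -0.1985] 0.142 [0.128 0.035]
top 0.43 [396. 274.] [0. 0.] 0.0 [0. 0.]
side 0.97 [395. 255.] [ 0.6079 -0.2004] 0.156 [0.126 0.036]
side 0.97 [429. 279.] [ 0.6151 -0.3024] 0.066 [0.127 0.035]
side 0.65 [358. 225.] [ 0.5991 -0.0778] -0.119 [0.121 0.035]
side 0.36 [228. 122.] [0.5309 0.469 ] 0.046 [0.147 0.034]
end t 19.4 p [0.5474 0.4159 0.1684] gap 0.0459 grip 0.0 F [-0.4 -0.1 -0.6]
```

View pics/side1.png

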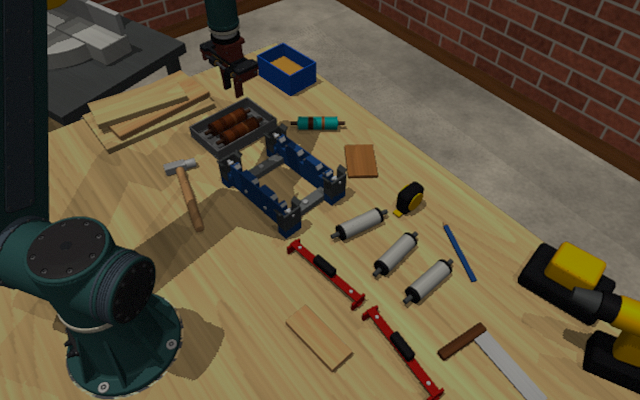

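The side view shows both worn rollers in the tray at (235,125), an empty bed at (285,180), and the new rollers untouched.

```bash
cat >> h.py <<'E'
def seat(xy,yaw,ys):
    pick(xy,yaw,.005,.066)
    if current_finger_gap()<.035: raise SystemExit("lost")
    b=loc(BED,BYAW,0,ys); hover(b,BYAW); st("over bed")
    if abs(current_finger_gap()-.0395)>.003: raise SystemExit("gap changed")
    h=down(b,.046); st(f"seat hit={h}"); move_gripper(.06); up(); st("released")
E
python3 - <<'E'
from h import *
seat(np.array([.5998,-.076]),-.122,.075)
c=capture("top"); W=cloud(c); cv2.imwrite("pics/top2.png",c["image"][130:270,180:460].repeat(2,0).repeat(2,1))
for cf,xy,m in regs("top","roller_a",.3):
    p=W[m]; p=p[np.isfinite(p[:,0])]; zt=np.percentile(p[:,2],95); 
    if len(p)>50: print(round(float(cf),2),np.round(xy),round(zt,4),[np.round(v,4) for v in roller_axis(m,W,zt-.021)])
E
```

```text
grip hit=False t 24.6 p [ 0.5999 -0.0759  0.0051] gap 0.0391 grip 30.0 F [-0.2  0.8  0.2]
lifted t 25.6 p [ 0.5987 -0.0756  0.1686] gap 0.0394 grip 30.0 F [ 1.   0.5 -3.5]
over bed t 28.0 p [0.5178 0.2327 0.1699] gap 0.0399 grip 30.0 F [ 0.2 -0.9 -3.3]
seat hit=False t 29.6 p [0.5176 0.2329 0.0458] gap 0.0393 grip 30.0 F [-0.3 -0.1 -2.9]
released t 30.9 p [0.517  0.2328 0.1692] gap 0.0604 grip 0.0 F [-0.2 -1.1 -0.5]
0.62 [414. 177.] 0.0431 [array([ 0.6157, -0.2995]), np.float64(0.0794), array([0.122 , 0.0336])]
0.61 [380. 181.] 0.0426 [array([ 0.608 , -0.1971]), np.float64(0.1602), array([0.1219, 0.0348])]
0.46 [406. 141.] 0.0123 [array([ 0.7468, -0.2805]), np.float64(1.1349), array([0.1769, 0.0154])]
```

View pics/top2.png

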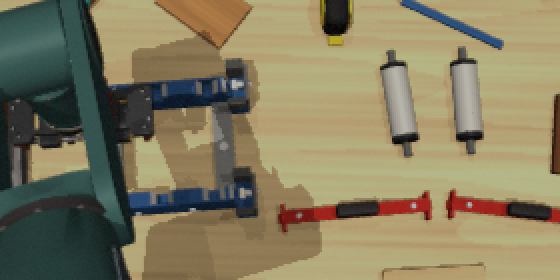

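The arm hides the seated roller in this crop. The other two rollers are still in place, at about (380,181) and (414,177). I'll carry on with them and check the bed once it is clear.

```bash
cat >> h.py <<'E'
def bedcheck(name):
    for n in("top","side"):
        c=capture(n); W=cloud(c); cv2.imwrite(f"pics/{n}{name}.png",c["image"])
        L=(W[...,:2]-BED)@np.array([[np.cos(BYAW),-np.sin(BYAW)],[np.sin(BYAW),np.cos(BYAW)]])
        for ys in(.075,0,-.075):
            m=(abs(L[...,1]-ys)<.025)&(abs(L[...,0])<.066)&(W[...,2]>.06)&(W[...,2]<.16)
            if m.sum()<40: print(n,ys,"none",m.sum()); continue
            p=np.c_[L[m],W[m][:,2]]; t=p[p[:,2]>np.percentile(p[:,2],70)]
            print(n,ys,m.sum(),"ztop",[round(float(np.percentile(t[s*t[:,0]>.02,2],90)),4) if (s*t[:,0]>.02).sum()>5 else None for s in(-1,1)],"x,y range",np.percentile(p[:,0],[1,99]).round(3),np.percentile(p[:,1],[1,99]).round(3))
        for q in("roller_a","keeper_a"):
            for cf,xy,m in regs(n,q,.3):
                p=W[m]; p=p[np.isfinite(p[:,0])]
                if len(p)<60: continue
                print(n,q,round(float(cf),2),np.round(xy),np.percentile(p[:,2],95).round(3),[np.round(v,4) for v in (roller_axis(m,W,.02) if q=="roller_a" else rect(p[:,:2]))])
E
python3 - <<'E'
from h import *
seat(np.array([.6085,-.1990]),.150,0)
hover(np.array([.6150,-.3005]),.072)
bedcheck(3)
E
```

```text
grip hit=False t 36.0 p [ 0.6086 -0.199   0.0052] gap 0.0394 grip 30.0 F [0.3 0.2 1. ]
lifted t 36.9 p [ 0.6075 -0.1985  0.1687] gap 0.0391 grip 30.0 F [-0.2  0.6 -3.5]
over bed t 39.1 p [0.5252 0.158  0.1699] gap 0.0393 grip 30.0 F [-0.6 -0.7 -3.6]
seat hit=False t 40.8 p [0.5249 0.1583 0.0458] gap 0.0396 grip 30.0 F [ 0.  -0.4 -2.5]
released t 42.0 p [0.5244 0.1582 0.1692] gap 0.0599 grip 0.0 F [-1.1  0.6  0.2]
top 0.075 566 ztop [0.083, 0.0821] x,y range [-0.064  0.058] [0.055 0.093]
top 0 502 ztop [0.0832, 0.0829] x,y range [-0.062  0.058] [-0.02   0.018]
top -0.075 none 0
top roller_a 0.67 [235. 206.] 0.082 [array([0.5162, 0.232 ]), np.float64(0.0899), array([0.1689, 0.0398])]
top keeper_a 0.48 [467. 239.] 0.052 [array([ 0.4429, -0.4492]), np.float64(1.358), array([0.0961, 0.0384])]
side 0.075 530 ztop [0.0817, 0.082] x,y range [-0.063  0.058] [0.053 0.089]
side 0 570 ztop [0.0814, 0.0817] x,y range [-0.063  0.058] [-0.022  0.014]
side -0.075 none 0
side roller_a 0.94 [283. 174.] 0.081 [array([0.5254, 0.1562]), np.float64(0.2566), array([0.1501, 0.0579])]
side roller_a 0.66 [428. 279.] 0.041 [array([ 0.6154, -0.3031]), np.float64(0.0774), array([0.1251, 0.0353])]
side roller_a 0.58 [225. 123.] 0.046 [array([0.5391, 0.4578]), np.float64(0.1119), array([0.1559, 0.0706])]
side roller_a 0.47 [360. 161.] 0.015 [array([0., 0.]), np.float64(0.0), array([0., 0.])]
side keeper_a 0.63 [328. 269.] 0.054 [array([ 0.443 , -0.1341]), np.float64(-1.4648), array([0.2254, 0.048 ])]
side keeper_a 0.57 [406. 348.] 0.054 [array([ 0.4468, -0.3871]), np.float64(1.4759), array([0.2281, 0.0475])]
side keeper_a 0.34 [264. 161.] 0.081 [array([0.5203, 0.2272]), np.float64(0.026), array([0.14  , 0.0422])]
```

View pics/side3.png

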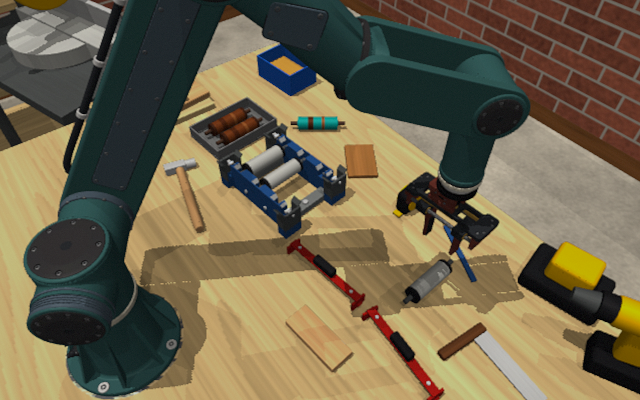

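The side view shows two new rollers seated level in the bed at (265,160) and (283,174). The third is waiting at (428,280). Both keepers are unmoved.

```bash
cat >> h.py <<'E'
def keepers(n,W):
    for cf,xy,m in regs(n,"keeper_a",.3):
        p=W[m]; p=p[np.isfinite(p[:,0])]; g=p[(p[:,2]>.047)&(p[:,2]<.062)]
        b=p[(p[:,2]>.024)]
        if len(g)>20 and len(b)>200: print(n,round(float(cf),2),np.round(xy),"block",[np.round(v,4) for v in rect(g[:,:2])],"bar",[np.round(v,4) for v in rect(b[:,:2])])
E
python3 - <<'E'
from h import *
seat(np.array([.6152,-.3015]),.074,-.075)
hover(np.array([.5477,.40]),BYAW,.2)
bedcheck(4)
for n in("top","side"): keepers(n,cloud(capture(n)))
E
```

```text
grip hit=False t 47.6 p [ 0.6153 -0.3016  0.0052] gap 0.0398 grip 30.0 F [-0.4 -0.3  1.5]
lifted t 48.6 p [ 0.6142 -0.301   0.1684] gap 0.0397 grip 30.0 F [ 0.1 -0.4 -4.6]
over bed t 50.0 p [0.5333 0.0828 0.1701] gap 0.0397 grip 30.0 F [ 0.5  0.3 -3.2]
seat hit=False t 51.7 p [0.5323 0.0837 0.0458] gap 0.039 grip 30.0 F [ 0.2 -0.  -4. ]
released t 53.0 p [0.5317 0.0836 0.1692] gap 0.0603 grip 0.0 F [-0.5 -0.1  0.5]
top 0.075 577 ztop [0.083, 0.0827] x,y range [-0.063  0.058] [0.055 0.093]
top 0 569 ztop [0.0834, 0.0829] x,y range [-0.065  0.058] [-0.02   0.019]
top -0.075 576 ztop [0.0834, 0.0835] x,y range [-0.062  0.06 ] [-0.095 -0.056]
top roller_a 0.97 [285. 198.] 0.082 [array([0.5324, 0.0832]), np.float64(0.0948), array([0.1656, 0.0396])]
top roller_a 0.83 [260. 203.] 0.082 [array([0.5235, 0.1575]), np.float64(0.1076), array([0.1632, 0.0395])]
top roller_a 0.8 [233. 207.] 0.082 [array([0.5161, 0.2323]), np.float64(0.0656), array([0.1631, 0.0399])]
top keeper_a 0.72 [442. 234.] 0.055 [array([ 0.4447, -0.3829]), np.float64(1.471), array([0.2251, 0.0396])]
top keeper_a 0.65 [362. 2
[... 804 characters left out ...]
-0.3878]), np.float64(1.4732), array([0.2265, 0.0451])]
side keeper_a 0.47 [500. 358.] 0.018 [array([ 0.5614, -0.5323]), np.float64(1.5067), array([0.1943, 0.1255])]
top 0.96 [445. 234.] block [array([ 0.4445, -0.3843]), np.float64(1.4837), array([0.0611, 0.0205])] bar [array([ 0.4439, -0.3839]), np.float64(1.4855), array([0.2228, 0.0367])]
top 0.63 [361. 236.] block [array([ 0.4403, -0.133 ]), np.float64(-1.4558), array([0.0613, 0.0202])] bar [array([ 0.4391, -0.133 ]), np.float64(-1.4601), array([0.2213, 0.0329])]
side 0.7 [328. 270.] block [array([ 0.4399, -0.134 ]), np.float64(-1.4898), array([0.063 , 0.0206])] bar [array([ 0.4402, -0.1334]), np.float64(-1.4698), array([0.2232, 0.0419])]
```

View pics/top4.png

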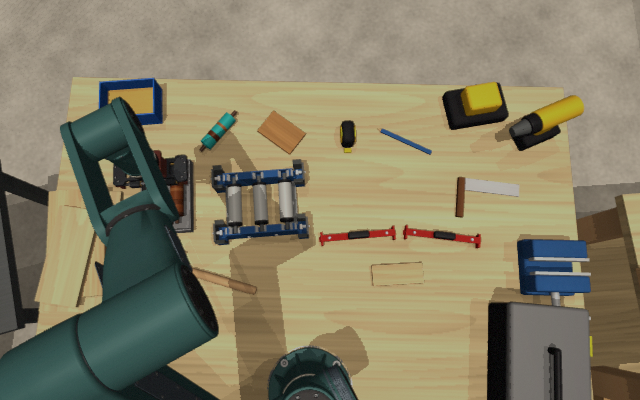

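All three new rollers are level and seated at the right height in the bed, at (233,207), (260,203) and (287,198). Next I'll refine the bed pose from the pocket lips, then pick up the left keeper at (358,236).

Run:
```python
from h import *
for n in("top","side"):
    W=cloud(capture(n)); R=np.array([[np.cos(BYAW),-np.sin(BYAW)],[np.sin(BYAW),np.cos(BYAW)]])
    L=(W[...,:2]-BED)@R; z=W[...,2]
    for sx in(-1,1):
        m=(abs(abs(L[...,0])-.081)<.018)&(L[...,0]*sx>0)&(abs(L[...,1])<.085)&(z>.079)&(z<.089); p=L[m]
        print(n,"rail",sx,m.sum(),np.percentile(p[:,0],[2,50,98]).round(4),"slope",np.polyfit(p[:,1],p[:,0],1).round(4))
        for sy in(-1,1):
            m=(abs(L[...,0]-sx*.081)<.05)&(abs(L[...,1]-sy*.115)<.045)&(z>.0885)&(z<.105); p=L[m]
            if len(p)>3: print("  lips",sy,len(p),p.min(0).round(4),p.max(0).round(4))
pick(np.array([.4401,-.1335]),.104,.033,.08)
```

```text
top rail -1 278 [-0.0924 -0.0824 -0.0711] slope [-0.0068 -0.0824]
  lips -1 52 [-0.1152 -0.1313] [-0.0463 -0.0784]
  lips 1 52 [-0.1161  0.0893] [-0.0469  0.1319]
top rail 1 278 [0.0689 0.0815 0.0918] slope [-0.008   0.0811]
  lips -1 46 [ 0.0475 -0.1347] [ 0.1163 -0.0918]
  lips 1 46 [0.0457 0.095 ] [0.1142 0.1333]
side rail -1 314 [-0.0933 -0.084  -0.0697] slope [-0.0033 -0.0834]
  lips -1 59 [-0.1163 -0.1313] [-0.0463 -0.1035]
  lips 1 49 [-0.1162  0.1015] [-0.0448  0.1313]
side rail 1 273 [0.0684 0.0813 0.0923] slope [-0.0065  0.0808]
  lips -1 45 [ 0.0458 -0.1309] [ 0.1165 -0.103 ]
  lips 1 37 [0.0455 0.1016] [0.1161 0.1299]
grip hit=False t 60.5 p [ 0.4402 -0.1335  0.0332] gap 0.0619 grip 30.0 F [-0.9 -0.1  1.8]
lifted t 61.4 p [ 0.4394 -0.1332  0.1692] gap 0.0623 grip 30.0 F [-0.8 -0.2 -1.2]
```

```bash
cat >> h.py <<'E'
BYAW=.103
def keep(sx):
    t=loc(BED,BYAW,.081*sx,0); hover(t,BYAW,.19); st("over rail")
    if abs(current_finger_gap()-.062)>.003: raise SystemExit("gap changed")
    servo_line([*t,.125],rate=.12)
    h=servo_line([*t,.104],rate=.03,contact_N=6); st(f"loose hit={h}")
    if h: raise SystemExit("early contact")
    h=servo_line([*t,.0905],rate=.02,contact_N=35); st(f"press hit={h}")
E
python3 - <<'E'
from h import *
keep(1)
E
```

```text
over rail t 63.5 p [0.6054 0.1662 0.1896] gap 0.062 grip 30.0 F [ 0.6 -1.3 -0. ]
loose hit=False t 65.1 p [0.6057 0.1666 0.104 ] gap 0.0617 grip 30.0 F [ 0.6  0.  -1.5]
press hit=False t 65.9 p [0.6059 0.1668 0.0911] gap 0.062 grip 30.0 F [-1.4  0.5  5.5]
```

```bash
cat >> h.py <<'E'
def kcheck(name):
    for n in("top","side"):
        c=capture(n); W=cloud(c); cv2.imwrite(f"pics/{n}{name}.png",c["image"][110:270,180:340].repeat(3,0).repeat(3,1))
        L=(W[...,:2]-BED)@np.array([[np.cos(BYAW),-np.sin(BYAW)],[np.sin(BYAW),np.cos(BYAW)]]); z=W[...,2]
        hsv=cv2.cvtColor(c["image"],cv2.COLOR_BGR2HSV); red=((hsv[...,0]<6)|(hsv[...,0]>174))&(hsv[...,1]>150)
        for sx in(-1,1):
            m=(abs(L[...,0]-sx*.081)<.03)&red&(abs(L[...,1])<.13)&(z>.06)&(z<.13)
            r=[]
            for a,b in((-.112,-.085),(-.07,-.035),(.035,.07),(.085,.112)):
                k=m&(L[...,1]>a)&(L[...,1]<b); r.append((int(k.sum()),round(float(np.percentile(z[k],75)),4)) if k.sum()>4 else None)
            print(n,"rail",sx,"bar top z",r, "y",np.percentile(L[m][:,1],[0,100]).round(4) if m.any() else "", "x",np.median(L[m][:,0]).round(4) if m.any() else "")
        keepers(n,W)
E
python3 - <<'E'
from h import *
p=current_position()
h=servo_line([p[0],p[1],.0875],rate=.02,contact_N=25); st(f"press hit={h}")
move_gripper(.08); up(.19); hover(np.array([.5,-.25]),0,.25)
kcheck(5)
E
```

```text
press hit=True t 66.1 p [0.6061 0.1668 0.0909] gap 0.062 grip 30.0 F [-0.6 -0.3  4.7]
top rail -1 bar top z [None, None, None, None] y  x 
top rail 1 bar top z [(68, 0.0896), (76, 0.0903), (78, 0.0906), (72, 0.0889)] y [-0.1112  0.1114] x 0.0782
side rail -1 bar top z [None, None, None, None] y  x 
side rail 1 bar top z [(84, 0.0891), (68, 0.0897), (56, 0.09), (76, 0.0882)] y [-0.1276  0.1266] x 0.0745
side 0.89 [407. 350.] block [array([ 0.4426, -0.3854]), np.float64(1.4973), array([0.0622, 0.0196])] bar [array([ 0.4418, -0.385 ]), np.float64(1.4758), array([0.2229, 0.0376])]
side 0.5 [303. 187.] block [array([0.5275, 0.0647]), np.float64(-0.2138), array([0.1232, 0.0352])] bar [array([0.5375, 0.0762]), np.float64(0.0755), array([0.1408, 0.0471])]
```

View pics/side5.png

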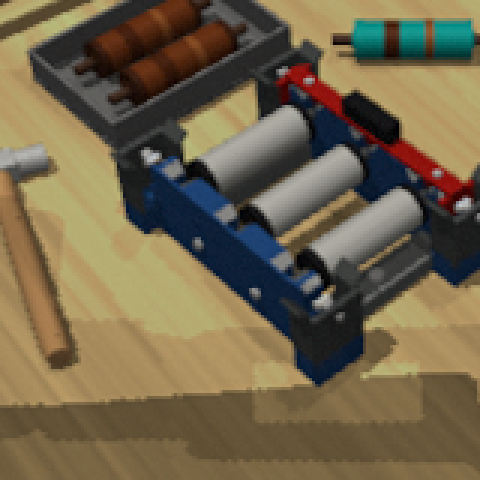

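The crop shows the first keeper flat on the far rail, with its bar top at about 89–90 mm at both ends and in the middle. The second keeper hasn't moved, so I'll place it on the near rail.

Run:
```python
from h import *
pick(np.array([.4437,-.3847]),-.087,.033,.08)
if current_finger_gap()<.059: raise SystemExit("missed")
keep(-1)
p=current_position()
h=servo_line([p[0],p[1],.0875],rate=.02,contact_N=25); st(f"press hit={h}")
move_gripper(.08); up(.19); hover(np.array([.5,-.25]),0,.25)
kcheck(6); bedcheck(7)
```

```text
grip hit=False t 72.7 p [ 0.4438 -0.3848  0.0332] gap 0.0621 grip 30.0 F [-1.   0.   2.2]
lifted t 73.6 p [ 0.4432 -0.384   0.169 ] gap 0.0615 grip 30.0 F [-0.4  0.5 -1.6]
over rail t 75.6 p [0.4447 0.1496 0.1898] gap 0.0621 grip 30.0 F [-0.5 -0.1 -0.9]
loose hit=False t 77.1 p [0.4444 0.1502 0.1039] gap 0.0622 grip 30.0 F [ 0.2  2.6 -1.4]
press hit=False t 77.9 p [0.4447 0.1499 0.0909] gap 0.0616 grip 30.0 F [-0.6 -1.8  6.3]
press hit=True t 78.2 p [0.4456 0.1499 0.0899] gap 0.062 grip 30.0 F [ 0.1 -0.2  3.6]
top rail -1 bar top z [(73, 0.0899), (87, 0.0906), (90, 0.0898), (80, 0.0898)] y [-0.112   0.1104] x -0.0833
top rail 1 bar top z [(67, 0.0897), (75, 0.0902), (78, 0.0899), (72, 0.089)] y [-0.1112  0.1107] x 0.0781
side rail -1 bar top z [(116, 0.0888), (90, 0.0897), (68, 0.0902), (86, 0.0888)] y [-0.1145  0.1117] x -0.0865
side rail 1 bar top z [(83, 0.0891), (69, 0.0893), (57, 0.0903), (74, 0.0889)] y [-0.1242  0.1119] x 0.0753
top 0.075 573 ztop [0.0835, 0.0835] x,y range [-0.063  0.058] [0.054 0.094]
top 0 570 ztop [0.0834, 0.0823] x,y range [-0.063  0.059] [-0.02   0.018]

[... 902 characters left out ...]
16, 0.0823] x,y range [-0.062  0.06 ] [-0.097 -0.06 ]
side roller_a 0.7 [266. 159.] 0.081 [array([0.516 , 0.2338]), np.float64(0.3198), array([0.1729, 0.0727])]
side roller_a 0.68 [305. 187.] 0.081 [array([0.5388, 0.0794]), np.float64(0.0195), array([0.1389, 0.0393])]
side roller_a 0.65 [287. 174.] 0.081 [array([0.5258, 0.1522]), np.float64(0.1886), array([0.1501, 0.042 ])]
side keeper_a 0.9 [260. 179.] 0.112 [array([0.4535, 0.1582]), np.float64(-1.4591), array([0.2444, 0.0623])]
side keeper_a 0.71 [307. 152.] 0.111 [array([0.6403, 0.1763]), np.float64(-1.4468), array([0.2377, 0.1163])]
side keeper_a 0.42 [190. 186.] 0.027 [array([0.3237, 0.3024]), np.float64(1.434), array([0.2949, 0.0863])]
```

View pics/side6.png

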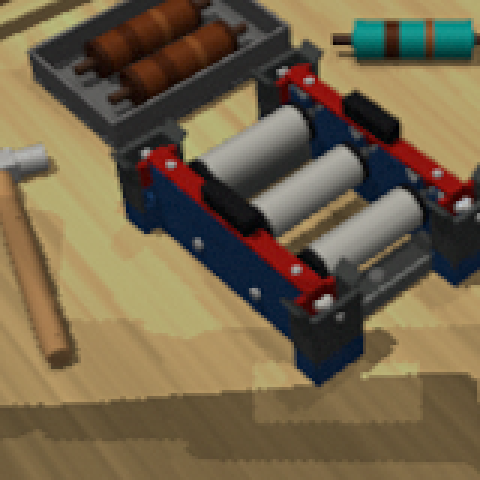

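Both keepers are flat and home, the rollers are seated, the worn ones are in the tray, and the robot is clear of everything.

```bash
python3 -c "
from bench import *
sleep(0.5); print(close_job(), current_clock())"
```

```text
the job is handed in; nothing more can be done
the job is handed in; nothing more can be done
```

The job is handed in with no verdict returned: by the last camera check both worn rollers are in the scrap tray, the three new rollers are seated on the slot bottoms, and both keepers are down flat on their rails.

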